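# Clip the blade hones back on the rail

### The job

The two skate-blade hones have slipped into the gaps between the parts cases. Pull each out by its exposed top and press it into the sloping clip rail, the longer hone in the wider-spaced pair of clips and the shorter one in the closer pair, wooden grip outwards, until both clips have snapped over the rod and it sits fully home. Leave the other things on the bench where they are.

Things in the scene. Friction and masses are not known exactly. Their poses are not given: they have to be found in the camera images.
- long_hone_center (a point): Longer hone, 220 g, loose: grey stone rod 150 mm long, 18 mm diameter, with a wooden grip 76 mm long, 18 mm thick upright on its middle. 70 mm tall; rod axis 9 mm above the underside. Point: the centre, 35 mm up (26 mm from the rod axis). x along the rod, y across the grip, z out of its top. Same end for end. Starts upright (within 6 degrees) in a gap of the cases, top 34 mm exposed.
- short_hone_center (a point): Shorter hone, 160 g: like the longer one, but its rod is 106 mm and its grip 44 mm long; same thickness, diameter and height, same point and axes. Starts in the other gap; which gap varies.
- cases: Three flat grey parts cases, fixed side by side: 180 mm long (x), 227 mm wide in all, 36 mm high, with two gaps 21 mm wide between them, running along x at y = +48 and -48 mm. The gaps reach down to the bench, on which the hones stand. Origin on the bench, under the centre of the middle case.
- long_holder_seat (a point): Holder of the longer hone on the rail: two steel spring clips 16 mm wide, 58 mm either side along y. Point: where the middle of the rod's axis lies when home (hone centre then 26 mm out along z). y along the rail, z out of its sloping face, 35 degrees from vertical towards the robot, x up the slope. Press the hone in against z, grip along z. 40 mm lip below (inside x = -11.5) ends at z = 18 mm.
- short_holder_seat (a point): Holder of the shorter hone, beside the other on the same rail, left or right of it (centres 158 mm apart): same point and axes, but its clips are 14 mm wide and 38 mm either side, and its lip is 22 mm long.
- rail: Sloping clip rail, fixed, 335 mm long (y), 100 mm deep; origin on the bench, seats 78 mm above it at y = +79 and -79 mm. Each clip has two sprung beads, 12 mm apart, 7 mm out from the seat, that part and close over the rod; a pair takes 8 to 15 N to push in, then the rod stops on blocks. Sloping face 22 mm below the seats. A released grip may tip a few degrees down on to the lip.
- oil_bottle: Small plastic oil bottle, 32 mm diameter, 85 mm tall, standing between the cases and the rail; origin at its underside. Loose, not part of the job.
- puck: Black rubber hockey puck, 76 mm diameter, 25 mm thick, lying flat; origin at its underside. Loose, not part of the job.
- tape_roll: Roll of black tape, 90 mm diameter, 25 mm high, lying flat in front of the robot; origin at its underside. Loose, not part of the job.
- hammer: Hammer lying on the bench nearer the robot than the rail; origin at its underside. Loose, not part of the job.
- rivet_jar: Jar of rivets with a steel lid, 64 mm diameter, 75 mm tall; origin at its underside. Loose, not part of the job.
- polish_bottle: Plastic bottle, 60 mm diameter, 150 mm tall, beyond the rail; origin at its underside. Loose, not part of the job.
- brush: Hand brush lying beyond the rail's left end; origin at its underside. Loose, not part of the job.
There are look-alikes about, which are no part of the job. Leave any blue or purple look-alike of the part that bears short_hone_center alone.

How it is judged:
By the outcome, as a careful person would: the job done as asked, in the order asked, and still so for the second after the job is handed in, with the robot touching nothing.
It also fails if it takes over 58 s, if anything falls off the work surface, if the arm or the gripper's body presses on something with over 40 N, if the wrist force passes 120 N, or if a joint passes its speed limit or range.

### The arm

A 6-joint arm with a two-finger parallel gripper is mounted at the origin on the work surface. World frame = base frame: x ahead of the robot, y to its left, z up, the work surface at z = 0. Lengths are in m, angles in rad, forces in N, time in s.
With the tool pointing down it reaches from about 0.325 to 0.775 m from the base axis. Payload 9.3 kg.
Tool frame: the origin (TCP) lies at the very end of the fingers, on their centre line; the grasp point (between the pads) lies 19 mm behind it (r.hold_point_z is the distance from the TCP to the grasp point, in m); z points along the fingers, y is the line along which they close (so a half turn about z gives the same grasp; the last joint's range is limited). The gripper opens to 85 mm and grips with 20 to 120 N. Pads are 22 mm wide; open, the fingers measure 114 mm over their backs; the gripper's body (76 mm by 85 mm) begins 54 mm behind the grasp point. The pads swing forward as they close: fully open they stand 13 mm farther back than shut.
Start: joints at [-1.399, 0.259, 0.021, 1.334, 0, 1.418], TCP at [0.176, -0.521, 0.193] pointing down, gripper open.
Joint ranges: [-3.04, 3.04], [-0.91, 1.82], [-1.04, 1.36], [-1.92, 1.95], [-1.52, 1.45], [-3.14, 3.14]. Speed limits (rad/s): [2.22, 2.22, 2.79, 3.14, 3.14, 3.14].

### API

Orientations are given as a unit quaternion [w, x, y, z].
In Python, from workcell import r gives the robot as it stands.
- The arm moves only by the shell command python3 -m jog 'ROWS'. ROWS is text: rows parted by semicolons, each of 7 numbers parted by spaces: the turn, a rotation vector about the tool's x, y, z in degrees, then the shift along the tool's x, y, z in m, then the finger opening in m, from 0 to 0.0854. In form: wx wy wz x y z jaw; .... A call has 1 to 20 rows; each row is the pose to reach, as a shift and turn from the pose commanded when the call began, along the tool's axes at that moment; what a row does not reach only later rows make up. A row lasts 1/10 s, in which the tool goes at most 50 mm and 8.59 degrees, less where a joint would pass 70% of its speed; a pose out of reach is approached as far as the arm can. A call with a gripper value outside its range is refused whole. The fingers move at their own pace and stop on an object; the grip force is fixed at half the most. Time passes only in rows, so rows that repeat a pose let the fingers close. It gives the time, the measured TCP pose, the force, the opening and the grip force at its end, in the units of the state.
- r.observe(): the state, without advancing time (a new reading comes with each control period).
- r.camera(name): name is "side" or "top" or "wrist"; returns a dict with "pixels" (384x512x3 uint8, red, green, blue), "range_z" (384x512 float32, m along the optical axis (not along the pixel's ray), 0 where there is no reading), "intrinsics" (3x3 intrinsics, pixels), "distortion" ([k1, k2, p1, p2, k3] as OpenCV has them; the pictures are not rectified), "R" (3x3) and "t" (3): a world point X has camera coordinates R X + t; the wrist camera has in their place "hand_eye" (4x4, takes a point from camera to tool coordinates, whose origin is the TCP and whose axes are the flange's). Camera axes: x right, y down, z forward; pixel columns grow to the right and rows downward; lengths in m; the calibration is good to about 2 mm. A picture is of the moment at which its call begins: read the wrist's pose just before it.
- r.job_done(): hands the job in; it is judged then, once.
The state is a dict: "time": time; "qpos": joint angles; "dq": joint speeds; "joint_torque": joint torques, N m; "tool_pos": TCP position; "ee_rot": TCP orientation; "wrist_force": force on the tool from outside, world axes, zero at the start; "ft_torque": the same for the moment, N m; "grip_width": finger opening in m; "finger_force": force on a finger pad.
Only numpy, scipy, OpenCV 4.12 (cv2) and the standard library are available. Lean on these libraries where they do the work, as an engineer would, in place of code of your own. Each camera call takes 0.05 s, during which the arm holds its last target. There are 200 camera calls.

## Working session

There is one attempt and no reset: what is moved stays moved. The work goes in short steps, Python scripts to look and compute and a shell command to move; the robot and the scene stay as the last step left them, time stands still between calls to the robot, and variables do not carry over. Pictures are saved under pics/ and viewed, at most 13 in all, crops included, and the job is handed in when it is done.

```bash
mkdir -p pics; ls
python3 - <<'E'
from workcell import r
import cv2,numpy as np,pickle
o=r.observe();print({k:np.round(v,3) for k,v in o.items()},r.hold_point_z)
for n in("top","side"):
    c=r.camera(n);pickle.dump(c,open(n+'.pkl','wb'));cv2.imwrite(f'pics/{n}0.png',c['pixels'][...,::-1])
    print(n,c['intrinsics'].tolist(),np.round(c['distortion'],3),np.round(-c['R'].T@c['t'],3),np.round(c['R'],2).tolist())
E
```

```text
pics
{'time': np.float64(0.0), 'qpos': array([-1.399,  0.259,  0.021,  1.334,  0.   ,  1.418]), 'dq': array([-0.   ,  0.001, -0.003,  0.   ,  0.   , -0.001]), 'joint_torque': array([ 0.0000e+00, -5.5564e+01,  3.4453e+01,  1.4000e-02, -0.0000e+00,
        0.0000e+00]), 'tool_pos': array([ 0.175, -0.521,  0.192]), 'ee_rot': array([-0.001,  0.987,  0.162, -0.   ]), 'wrist_force': array([0.471, 0.069, 0.495]), 'ft_torque': array([-0.045,  0.038, -0.004]), 'finger_force': np.float64(0.0), 'grip_width': np.float64(0.085)} 0.0187
top [[384.8609349928761, 0.0, 256.6916102709802], [0.0, 384.8609349928761, 192.57058674993976], [0.0, 0.0, 1.0]] [0.024 0.    0.    0.    0.   ] [ 0.451 -0.047  1.115] [[0.02, -1.0, -0.0], [-1.0, -0.02, -0.08], [0.08, 0.0, -1.0]]
side [[477.1085533245544, 0.0, 255.75775827941206], [0.0, 477.1085533245544, 190.34771764620592], [0.0, 0.0, 1.0]] [0.047 0.    0.    0.    0.   ] [ 0.143 -1.227  0.927] [[0.94, -0.33, -0.01], [-0.19, -0.53, -0.83], [0.27, 0.78, -0.56]]
```

View pics/top0.png

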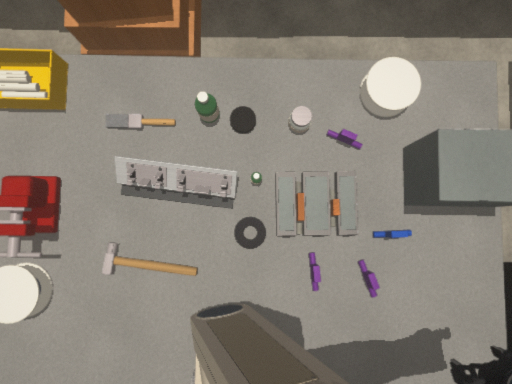

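View pics/side0.png

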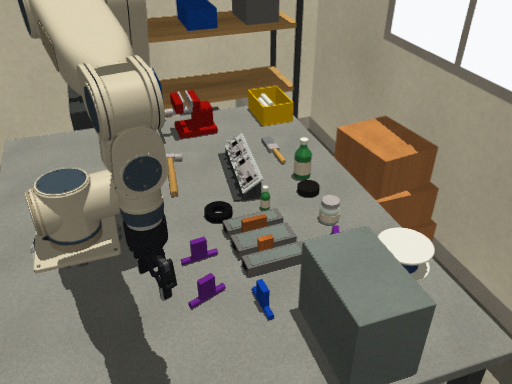

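The top view shows orange-brown wooden grips in the case gaps at (300,207), the long one, and (336,207), the short one. The purple parts at (345,138), (315,271) and (369,278) and the blue one at (392,234) are look-alikes lying loose on the bench. The targets are therefore the two wooden grips in the gaps. The rail's clips are at (132,172)/(160,175), the closer pair (short), and (182,178)/(224,182), the wider pair (long).

```bash
cat > h.py <<'E'
import numpy as np,cv2,pickle
from scipy.spatial.transform import Rotation as Ro
def rays(c,uv):
    n=cv2.undistortPoints(np.float64(uv).reshape(-1,1,2),c['intrinsics'],np.float64(c['distortion'])).reshape(-1,2)
    return np.c_[n,np.ones(len(n))]
def pose(c,o=None):   # cam->world
    if 'R' in c: return c['R'].T,-c['R'].T@c['t']
    T=tool(o)@c['hand_eye']; return T[:3,:3],T[:3,3]
def tool(o):
    T=np.eye(4);q=o['ee_rot'];T[:3,:3]=Ro.from_quat([q[1],q[2],q[3],q[0]]).as_matrix();T[:3,3]=o['tool_pos'];return T
def onplane(c,uv,z,o=None):
    R,t=pose(c,o);d=rays(c,uv)@R.T;return t+d*((z-t[2])/d[:,2])[:,None]
def cloud(c,o=None):
    v,u=np.mgrid[:384,:512];R,t=pose(c,o)
    p=rays(c,np.c_[u.ravel(),v.ravel()])*c['range_z'].ravel()[:,None]
    return (p@R.T+t).reshape(384,512,3)
def orange(c):
    h=cv2.cvtColor(c['pixels'],cv2.COLOR_RGB2HSV);return cv2.inRange(h,(5,140,60),(16,255,255))
E
python3 - <<'E'
from h import *
c=pickle.load(open('top.pkl','rb'));P=cloud(c)
m=orange(c);m[:150]=0;m[260:]=0;m[:,:270]=0;m[:,370:]=0
for k in cv2.findContours(m,0,1)[0]:
    if cv2.contourArea(k)<20: continue
    rc=cv2.minAreaRect(k);b=onplane(c,cv2.boxPoints(rc),.07)
    mk=np.zeros_like(m);cv2.drawContours(mk,[k],-1,1,-1)
    print('hone',np.round(rc[0],1),np.round(onplane(c,[rc[0]],.07),4),np.round(b[:,:2],3).tolist(),np.round(np.median(P[mk>0],0),4))
# cases
mk=((P[...,2]>.028)&(P[...,2]<.044)&(c['range_z']>0)).astype(np.uint8);mk[:160]=0;mk[245:]=0;mk[:,:268]=0;mk[:,365:]=0
for k in cv2.findContours(mk,0,1)[0]:
    if cv2.contourArea(k)<100: continue
    rc=cv2.minAreaRect(k);b=onplane(c,cv2.boxPoints(rc),.036);print('case',np.round(onplane(c,[rc[0]],.036),4),np.round(b[:,:2],3).tolist(),np.median(P[mk>0][:,2]))
# bench z
print('bench',np.median(P[300:340,100:180,2]))
# rail: face plane by RANSAC-ish
mk=np.zeros((384,512),bool);mk[150:215,110:242]=1;Q=P[mk&(P[...,2]>.03)]
print(len(Q),Q.min(0),Q.max(0))
a=Q
for i in range(15):
    s=np.c_[a[:,:2],np.ones(len(a))];w=np.linalg.lstsq(s,a[:,2],rcond=None)[0]
    n=np.r_[-w[:2],1];n/=np.linalg.norm(n)
    d=(Q-[0,0,w[2]])@n;a=Q[(d<.006)&(d>-.008)]
print('n',n,len(a),'tilt from vert deg',np.degrees(np.arccos(n[2])),'az',np.degrees(np.arctan2(n[1],n[0])),d.std())
pts=a-a.mean(0);print(a.mean(0),a.min(0),a.max(0))
cv2.imwrite('pics/rail.png',cv2.resize(c['pixels'][145:250,105:365,::-1],None,fx=3,fy=3,interpolation=2))
s=pickle.load(open('side.pkl','rb'));cv2.imwrite('pics/side_c.png',cv2.resize(s['pixels'][125:285,180:345,::-1],None,fx=3.6,fy=3.6,interpolation=2))
E
```

```text
hone [335.5 206.5] [[ 0.5047 -0.259   0.07  ]] [[0.525, -0.252], [0.525, -0.266], [0.484, -0.266], [0.484, -0.252]] [ 0.5033 -0.2585  0.0699]
hone [300.5 206. ] [[ 0.5043 -0.1641  0.07  ]] [[0.54, -0.157], [0.54, -0.171], [0.469, -0.171], [0.469, -0.158]] [ 0.5041 -0.1632  0.0697]
case [[ 0.5109 -0.1272  0.036 ]] [[0.421, -0.1], [0.601, -0.098], [0.602, -0.154], [0.422, -0.156]] 0.03620400612188002
case [[ 0.517  -0.2962  0.036 ]] [[0.607, -0.265], [0.609, -0.322], [0.429, -0.327], [0.426, -0.271]] 0.03620400612188002
case [[ 0.5156 -0.2185  0.036 ]] [[0.604, -0.17], [0.608, -0.261], [0.428, -0.266], [0.424, -0.176]] 0.03620400612188002
bench 0.0005230647948918365
3336 [ 0.45106296 -0.04666418  0.0302407 ] [0.63101982 0.34827992 1.11506037]
n [-0.54708215  0.06212033  0.83477074] 2690 tilt from vert deg 33.40802621222018 az 173.5218996211054 0.10287305172003451
[0.58283308 0.17829021 0.06661101] [0.52761727 0.01205229 0.03190995] [0.63101982 0.34827992 0.08805764]
```

View pics/rail.png

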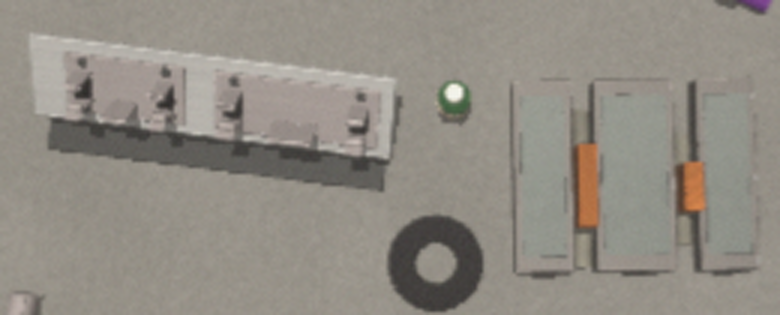

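View pics/side_c.png

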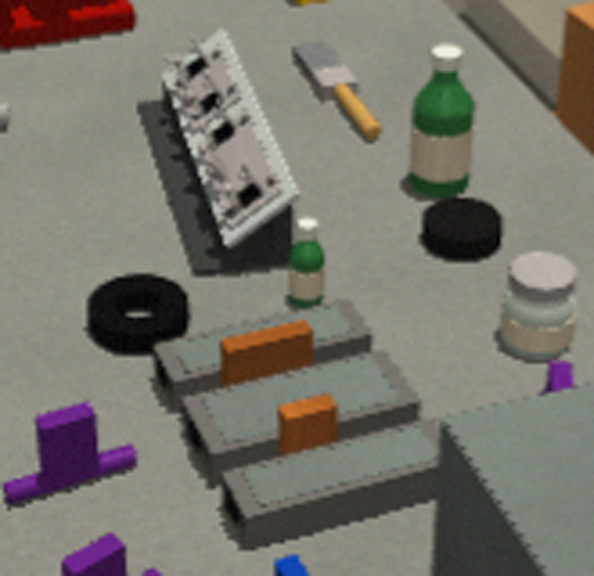

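The enlarged crops confirm it: wooden grips stand in both gaps, the long one in the left gap and the short one in the right. The purple and blue parts lie outside the cases. The measured tops at z=0.070, 95 mm apart, and the slope of about 34° match the given sizes.

```bash
cat >> h.py <<'E'
def go(p,x,z):   # print delta from commanded/measured pose to goal: tcp p, tool x dir, tool z dir
    from workcell import r
    o=r.observe();T=tool(o);z=np.array(z,float);z/=np.linalg.norm(z);x=np.array(x,float);x-=z*(x@z);x/=np.linalg.norm(x)
    G=np.c_[x,np.cross(z,x),z];R=T[:3,:3]
    print('turn',np.round(np.degrees(Ro.from_matrix(R.T@G).as_rotvec()),2),'shift',np.round(R.T@(np.array(p)-T[:3,3]),4),'F',np.round(o['wrist_force'],1),'t',o['time'])
def yaw(d): d=np.radians(d);return [np.cos(d),np.sin(d),0]
D=[0,0,-1]
E
python3 -c "
from h import *
go([.504,-.1635,.2],yaw(1.5),D)"
```

```text
turn [-0.07  0.   17.11] shift [ 0.4254 -0.2339 -0.0074] F [-0.1  0.   0.8] t 0.1
```

```bash
python3 -m jog '0 0 17.1 0.425 -0.234 -0.008 0.085; 0 0 17.1 0.425 -0.234 -0.008 0.085; 0 0 17.1 0.425 -0.234 -0.008 0.085; 0 0 17.1 0.425 -0.234 -0.008 0.085; 0 0 17.1 0.425 -0.234 -0.008 0.085; 0 0 17.1 0.425 -0.234 -0.008 0.085; 0 0 17.1 0.425 -0.234 -0.008 0.085; 0 0 17.1 0.425 -0.234 -0.008 0.085; 0 0 17.1 0.425 -0.234 -0.008 0.085; 0 0 17.1 0.425 -0.234 -0.008 0.085; 0 0 17.1 0.425 -0.234 -0.008 0.085; 0 0 17.1 0.425 -0.234 -0.008 0.085; 0 0 17.1 0.425 -0.234 -0.008 0.06; 0 0 17.1 0.425 -0.234 -0.008 0.06'
python3 - <<'E'
from h import *
from workcell import r
o=r.observe();c=r.camera('wrist');cv2.imwrite('pics/w1.png',c['pixels'][...,::-1])
m=orange(c);P=cloud(c,o)
for k in cv2.findContours(m,0,1)[0]:
    if cv2.contourArea(k)<100: continue
    mk=np.zeros_like(m);cv2.drawContours(mk,[k],-1,1,-1);Q=P[(mk>0)&(c['range_z']>0)]
    Q=Q[Q[:,2]>np.percentile(Q[:,2],95)-.004]
    rc=cv2.minAreaRect(np.float32(Q[:,:2])*1000)
    print(cv2.minAreaRect(k),np.round(rc,1) if 0 else rc,Q[:,2].mean(),len(Q))
go([.504,-.1635,.042],yaw(1.5),D)
E
```

```text
time: 1.5
tool_pos: [0.503, -0.1648, 0.2008]
ee_rot: [0.0, 1.0, 0.012, -0.0]
wrist_force: [0.5, 0.0, -0.1]
grip_width: 0.0607
finger_force: 0.0
((331.66802978515625, 170.65164184570312), (21.18536376953125, 40.83161926269531), 5.19442892074585) ((503.33258056640625, -261.275390625), (43.560791015625, 16.034774780273438), 1.9006136655807495) 0.07078707524510501 482
((254.0, 169.0), (64.0, 14.0), 90.0) ((503.7068176269531, -165.78469848632812), (74.34136199951172, 16.383216857910156), 1.857027530670166) 0.0709685279118641 888
turn [ 0.    0.   -0.09] shift [ 0.0011 -0.0012  0.1588] F [ 0.5 -0.4  0.2] t 1.55
```

View pics/w1.png

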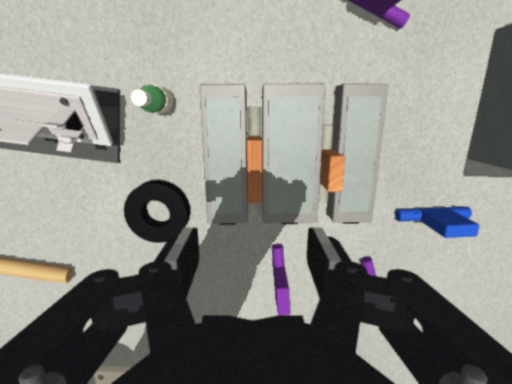

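The wrist view shows the long hone at (254,169) and the short at (332,171), at y=-0.166 and -0.261, within 2 mm of the top view. Going down on the long one now.

```bash
python3 -m jog '0 0 0 0 0 0.045 0.06; 0 0 0 0 0 0.09 0.06; 0 0 0 0 0 0.125 0.06; 0 0 0 0 0 0.15 0.06; 0 0 0 0 0 0.159 0.06; 0 0 0 0 0 0.159 0.06;0 0 0 0 0 0.159 0.01; 0 0 0 0 0 0.159 0.01; 0 0 0 0 0 0.159 0.01; 0 0 0 0 0 0.159 0.01; 0 0 0 0 0 0.159 0.01; 0 0 0 0 0 0.159 0.01; 0 0 0 0 0 0.159 0.01; 0 0 0 0 0 0.159 0.01'
```

```text
time: 2.95
tool_pos: [0.5036, -0.1638, 0.0418]
ee_rot: [-0.0, 1.0, 0.013, -0.0]
wrist_force: [0.3, -0.4, -0.2]
grip_width: 0.0098
finger_force: 0.0
```

Run:
```python
from h import *
from workcell import r
o=r.observe();c=r.camera('wrist');s=r.camera('side')
a=cv2.resize(s['pixels'][180:290,190:320],(512,433))
cv2.imwrite('pics/w2.png',cv2.resize(np.hstack([c['pixels'],a[:384]]),(800,300))[...,::-1]);print(o['grip_width'],o['finger_force'])
```

```text
0.00984436696760749 0.0
```

View pics/w2.png

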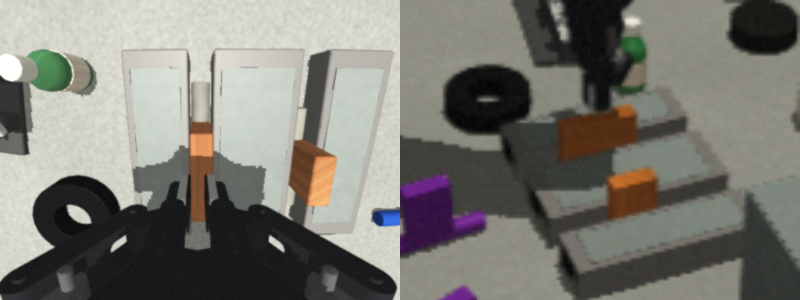

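The wrist view shows the fingers, near (178,185) and (222,185), on either side of the grip at (200,150). The measured opening is less than the grip's thickness, so I'm checking with depth.

Run:
```python
from h import *
from workcell import r
o=r.observe();c=r.camera('wrist');P=cloud(c,o);T=tool(o)
tp=(P-T[:3,3])@T[:3,:3]
for v in (160,200,225,235,245,260,280,300):
    print(v,[(u,*np.round(P[v,u]*1000).astype(int)) for u in range(200,312,8)])
s=r.camera('side');S=cloud(s)
cv2.imwrite('pics/s2.png',cv2.resize(s['pixels'][190:260,205:290,::-1],None,fx=8,fy=8,interpolation=0))
```

```text
160 [(200, np.int64(539), np.int64(-126), np.int64(37)), (208, np.int64(540), np.int64(-131), np.int64(37)), (216, np.int64(540), np.int64(-137), np.int64(38)), (224, np.int64(540), np.int64(-142), np.int64(37)), (232, np.int64(540), np.int64(-148), np.int64(38)), (240, np.int64(540), np.int64(-154), np.int64(37)), (248, np.int64(574), np.int64(-161), np.int64(224)), (256, np.int64(540), np.int64(-165), np.int64(38)), (264, np.int64(541), np.int64(-170), np.int64(38)), (272, np.int64(540), np.int64(-176), np.int64(36)), (280, np.int64(541), np.int64(-181), np.int64(38)), (288, np.int64(541), np.int64(-187), np.int64(37)), (296, np.int64(541), np.int64(-192), np.int64(37)), (304, np.int64(541), np.int64(-198), np.int64(37))]
200 [(200, np.int64(510), np.int64(-125), np.int64(38)), (208, np.int64(511), np.int64(-131), np.int64(38)), (216, np.int64(511), np.int64(-137), np.int64(37)), (224, np.int64(511), np.int64(-143), np.int64(39)), (232, np.int64(511), np.int64(-148), np.int64(37)), (240, np.int64(511), np.int64(-154), np.int64(37)), (248, np.int64(523), np.int64(-160), np.int64(72)
[... 4103 characters left out ...]
), np.int64(157)), (208, np.int64(519), np.int64(-149), np.int64(155)), (216, np.int64(519), np.int64(-152), np.int64(155)), (224, np.int64(520), np.int64(-154), np.int64(156)), (232, np.int64(511), np.int64(-156), np.int64(144)), (240, np.int64(425), np.int64(-155), np.int64(37)), (248, np.int64(396), np.int64(-161), np.int64(0)), (256, np.int64(398), np.int64(-169), np.int64(2)), (264, np.int64(397), np.int64(-177), np.int64(1)), (272, np.int64(499), np.int64(-171), np.int64(129)), (280, np.int64(520), np.int64(-171), np.int64(155)), (288, np.int64(520), np.int64(-173), np.int64(156)), (296, np.int64(520), np.int64(-176), np.int64(155)), (304, np.int64(520), np.int64(-178), np.int64(156))]
```

View pics/s2.png

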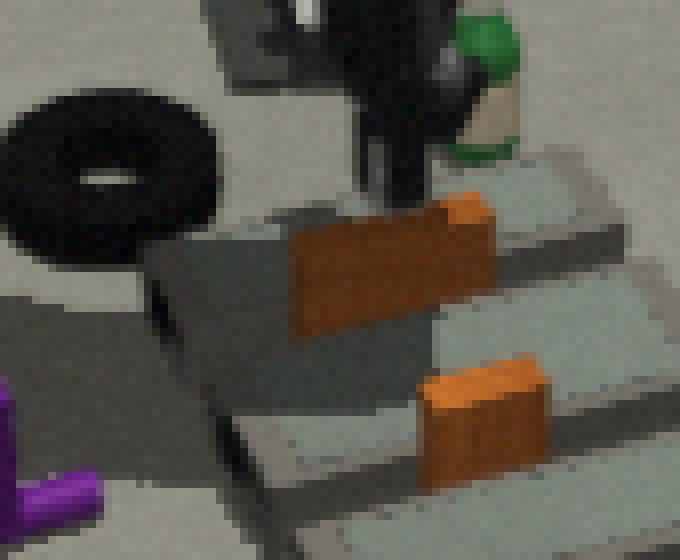

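The side view shows the fingertips ending at about (395,205), above the long grip's top. They closed over the top, with tips at z≈0.08 although the pose reads 0.042. I'm measuring where the fingers really end in the tool frame.

```bash
cat > tip.py <<'E'
from h import *
from workcell import r
o=r.observe();c=r.camera('wrist');P=cloud(c,o);T=tool(o);tp=(P-T[:3,3])@T[:3,:3]
for u in (232,236,240,264,268,272):
    z=tp[:,u,2];rows=[v for v in range(190,300) if c['range_z'][v,u]>0 and tp[v,u,2]<-.022 and abs(tp[v,u,1])<.03 and c['pixels'][v,u].max()<90]
    print(u,rows[:1],np.round(tp[rows[:4],u]*1000).astype(int).tolist())
print(np.round(c['hand_eye'],4).tolist(),o['grip_width'])
s=r.camera('side')   # project nominal TCP and finger end into side view
for z in (0,-.02,-.04):
    X=T[:3,3]+T[:3,:3]@[0,0,z];q=cv2.projectPoints(X[None],cv2.Rodrigues(s['R'])[0],s['t'],s['intrinsics'],np.float64(s['distortion']))[0].ravel();print('side',z,np.round(q,1),'crop',np.round((q-[205,190])*8))
E
python3 tip.py; python3 -c "
from workcell import r
print([a for a in dir(r) if a[0]!='_'])"
```

```text
232 [256] [[12, -9, -80], [12, -9, -82], [12, -9, -82], [11, -9, -82]]
236 [262] [[6, -8, -77], [6, -8, -78], [6, -8, -78], [7, -8, -80]]
240 [223] [[10, -8, -42], [10, -8, -45], [10, -7, -46], [11, -7, -48]]
264 [223] [[10, 6, -43], [10, 6, -44], [11, 5, -46], [11, 5, -48]]
268 [262] [[7, 6, -77], [7, 6, -78], [7, 6, -79], [6, 6, -79]]
272 [257] [[11, 7, -81], [12, 7, -82], [11, 7, -82], [11, 7, -83]]
[[-0.0009, -0.9601, -0.2797, 0.0705], [1.0, -0.0008, -0.0005, -0.0006], [0.0003, -0.2797, 0.9601, -0.1822], [0.0, 0.0, 0.0, 1.0]] 0.00991704588767127
side 0 [253.7 224.4] crop [389. 275.]
side -0.02 [253.6 219.1] crop [389. 233.]
side -0.04 [253.6 213.7] crop [388. 189.]
['IKError', 'camera', 'hold_point_z', 'job_done', 'observe']
```

Both views agree that the fingers end about 36 mm short of the reported TCP. I'll open, go down 32 mm further (tips at about 0.046, still clear of the cases) and close.

```bash
python3 -m jog '0 0 0 0 0 0 0.05; 0 0 0 0 0 0 0.05; 0 0 0 0 0 0 0.05; 0 0 0 0 0 0.015 0.05; 0 0 0 0 0 0.025 0.05; 0 0 0 0 0 0.032 0.05; 0 0 0 0 0 0.032 0.05'; python3 tip.py
```

```text
time: 3.95
tool_pos: [0.503, -0.1635, 0.0088]
ee_rot: [-0.0, 1.0, 0.013, -0.001]
wrist_force: [-0.7, -0.0, 0.6]
grip_width: 0.05
finger_force: 0.0
232 [229] [[0, -13, -28], [-11, -14, -28], [-11, -13, -29], [-22, -14, -29]]
236 [223] [[4, -11, -28], [-21, -11, -29], [-28, -11, -28], [-34, -11, -28]]
240 [213] [[10, -8, -27], [9, -8, -27], [9, -8, -28], [8, -8, -28]]
264 [] []
268 [] []
272 [] []
[[-0.0009, -0.9601, -0.2797, 0.0705], [1.0, -0.0008, -0.0005, -0.0006], [0.0003, -0.2797, 0.9601, -0.1822], [0.0, 0.0, 0.0, 1.0]] 0.05000596517407921
side 0 [253.5 232.9] crop [388. 344.]
side -0.02 [253.5 227.8] crop [388. 302.]
side -0.04 [253.4 222.5] crop [388. 260.]
```

```bash
python3 -m jog '0 0 0 0 0 0 0.005; 0 0 0 0 0 0 0.005; 0 0 0 0 0 0 0.005; 0 0 0 0 0 0 0.005; 0 0 0 0 0 0 0.005; 0 0 0 0 0 0 0.005'
python3 - <<'E'
from h import *
from workcell import r
c=r.camera('wrist');s=r.camera('side')
a=cv2.resize(s['pixels'][185:265,200:306],(512,384),interpolation=0)
cv2.imwrite('pics/w3.png',cv2.resize(np.hstack([c['pixels'],a]),(800,300))[...,::-1])
E
```

```text
time: 4.65
tool_pos: [0.5041, -0.1647, 0.0105]
ee_rot: [0.001, 1.0, 0.013, 0.001]
wrist_force: [-1.3, -4.8, 5.9]
grip_width: 0.0168
finger_force: 60.2
```

View pics/w3.png

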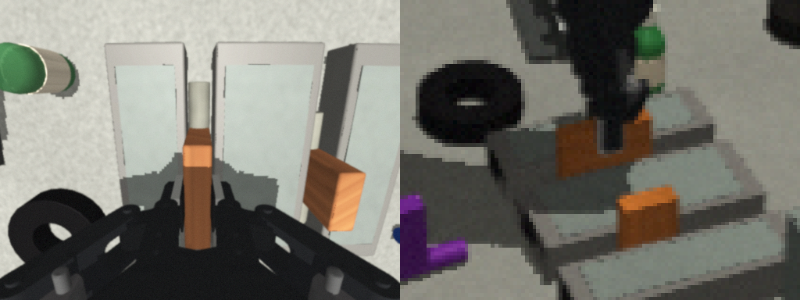

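The fingers now hold the grip, overlapping it by about 25 mm (side tip at (610,150), 60 N). Next: lift, then measure the rail from the stored top view.

```bash
python3 -m jog '0 0 0 0 0 -0.015 0.005; 0 0 0 0 0 -0.03 0.005; 0 0 0 0 0 -0.05 0.005; 0 0 0 0 0 -0.09 0.005; 0 0 0 0 0 -0.14 0.005; 0 0 0 0 0 -0.19 0.005; 0 0 0 0 0 -0.22 0.005;0 0 0 0 0 -0.22 0.005'
python3 - <<'E'
from h import *
c=pickle.load(open('top.pkl','rb'));P=cloud(c)
mk=np.zeros((384,512),bool);mk[150:215,110:242]=1
Q=P[mk&(P[...,2]>.03)&(P[...,2]<.2)];a=Q
for i in range(30):
    w=np.linalg.lstsq(np.c_[a[:,:2],np.ones(len(a))],a[:,2],rcond=None)[0]
    n=np.r_[-w[:2],1];n/=np.linalg.norm(n);d=(Q-[0,0,w[2]])@n;a=Q[abs(d)<.003]
print(n,np.degrees(np.arccos(n[2])),len(a))
# face outline
xy=cv2.minAreaRect(np.float32(a[:,:2])*1000);print(xy,cv2.boxPoints(xy).round().tolist())
yv=np.array([-n[1],n[0],0]);yv/=np.linalg.norm(yv);yv*=np.sign(yv[1]);xv=np.cross(yv,n)
C=a.mean(0);L=(Q-C)@np.c_[xv,yv,n]
print('yv',yv,'xv',xv,'C',C,'ext',L.min(0),L.max(0))
H=np.full((60,180),-9.)
for x,y,z in L:
    i,j=int(x*500)+30,int(y*500)+90
    if 0<=i<60 and 0<=j<180:H[i,j]=max(H[i,j],z)
for lo in (.006,.012,.02):
    s=L[L[:,2]>lo];hi=np.histogram(s[:,1],np.arange(-.18,.185,.01));print(lo,[(round(b*1000),k) for k,b in zip(*hi)])
E
```

```text
time: 5.55
tool_pos: [0.505, -0.1641, 0.2338]
ee_rot: [0.001, 1.0, 0.013, 0.003]
wrist_force: [0.7, -0.1, -3.3]
grip_width: 0.0167
finger_force: 59.4
[-0.52018166  0.06027933  0.85192573] 31.578256210104033 1816
((579.2019653320312, 180.52206420898438), (332.88592529296875, 69.92017364501953), 84.00615692138672) [[527.0, 19.0], [597.0, 11.0], [631.0, 342.0], [562.0, 350.0]]
yv [ 0.11511101  0.99335263 -0.        ] xv [ 0.84626266 -0.09806603  0.52366264] C [0.58584829 0.17843132 0.06935961] ext [-0.05549283 -0.16544039 -0.01180782] [0.03244327 0.16794356 0.03955653]
0.006 [(-180, np.int64(0)), (-170, np.int64(0)), (-160, np.int64(0)), (-150, np.int64(23)), (-140, np.int64(55)), (-130, np.int64(16)), (-120, np.int64(0)), (-110, np.int64(0)), (-100, np.int64(19)), (-90, np.int64(25)), (-80, np.int64(27)), (-70, np.int64(25)), (-60, np.int64(7)), (-50, np.int64(0)), (-40, np.int64(0)), (-30, np.int64(53)), (-20, np.int64(50)), (-10, np.int64(1)), (0, np.int64(0)), (10, np.int64(0)), (20, np.int64(0)), (30, np.int64(46)), (40, np.int64(54)), (50, np.int64(1)), (60, np.int64(5)), (70, np.
[... 990 characters left out ...]
int64(0)), (-160, np.int64(0)), (-150, np.int64(14)), (-140, np.int64(37)), (-130, np.int64(9)), (-120, np.int64(0)), (-110, np.int64(0)), (-100, np.int64(10)), (-90, np.int64(16)), (-80, np.int64(15)), (-70, np.int64(15)), (-60, np.int64(3)), (-50, np.int64(0)), (-40, np.int64(0)), (-30, np.int64(29)), (-20, np.int64(29)), (-10, np.int64(0)), (0, np.int64(0)), (10, np.int64(0)), (20, np.int64(0)), (30, np.int64(22)), (40, np.int64(35)), (50, np.int64(0)), (60, np.int64(3)), (70, np.int64(16)), (80, np.int64(17)), (90, np.int64(0)), (100, np.int64(0)), (110, np.int64(41)), (120, np.int64(16)), (130, np.int64(0)), (140, np.int64(0)), (150, np.int64(0)), (160, np.int64(0)), (170, np.int64(0))]
```

```bash
cat >> h.py <<'E'
yv=np.array([.106,.9944,0]);n=np.array([-.5704,.0608,.8192]);xv=np.cross(yv,n)
S0=np.array([.5599,.1812,.078])
E
python3 -c "
from h import *
go(S0-.079*yv+.12*n,yv,-n)"
```

```text
turn [-28.33  24.92 -79.66] shift [-0.015  -0.2747  0.0568] F [ 0.7 -0.1 -3.3] t 5.55
```

```bash
python3 -m jog '-28.3 24.9 -79.7 -0.015 -0.275 0.057 0.005; -28.3 24.9 -79.7 -0.015 -0.275 0.057 0.005; -28.3 24.9 -79.7 -0.015 -0.275 0.057 0.005; -28.3 24.9 -79.7 -0.015 -0.275 0.057 0.005; -28.3 24.9 -79.7 -0.015 -0.275 0.057 0.005; -28.3 24.9 -79.7 -0.015 -0.275 0.057 0.005; -28.3 24.9 -79.7 -0.015 -0.275 0.057 0.005; -28.3 24.9 -79.7 -0.015 -0.275 0.057 0.005; -28.3 24.9 -79.7 -0.015 -0.275 0.057 0.005; -28.3 24.9 -79.7 -0.015 -0.275 0.057 0.005; -28.3 24.9 -79.7 -0.015 -0.275 0.057 0.005; -28.3 24.9 -79.7 -0.015 -0.275 0.057 0.005; -28.3 24.9 -79.7 -0.015 -0.275 0.057 0.005; -28.3 24.9 -79.7 -0.015 -0.275 0.057 0.005; -28.3 24.9 -79.7 -0.015 -0.275 0.057 0.005'
cat > rail.py <<'E'
from h import *
from workcell import r
import sys
o=r.observe();c=r.camera('wrist');P=cloud(c,o);pickle.dump((o,c),open('w_rail.pkl','wb'))
cv2.imwrite(f'pics/{sys.argv[1]}.png',c['pixels'][...,::-1])
L=(P-S0)@np.c_[xv,yv,n];ok=c['range_z']>0
# face plane
f=L[ok&(abs(L[...,2]+.022)<.006)&(abs(L[...,0])<.05)&(abs(L[...,1])<.16)]
w=np.linalg.lstsq(np.c_[f[:,:2],np.ones(len(f))],f[:,2],rcond=None)[0];print('face z=',w,len(f))
for y in (-.137,-.021,.041,.117):
    k=ok&(abs(L[...,1]-y)<.014)&(abs(L[...,0])<.022)&(L[...,2]>.001)&(L[...,2]<.02)
    q=L[k];v,u=np.nonzero(k)
    if len(q):print('clip',y,len(q),'px',u.mean().round(),v.mean().round(),'y',np.percentile(q[:,1],[3,97]).round(4),'x',np.percentile(q[:,0],[3,50,97]).round(4),'z',np.percentile(q[:,2],[50,98]).round(4))
# hone in tool frame
T=tool(o);t=(P-T[:3,3])@T[:3,:3];m=orange(c)>0
k=t[m&ok&(abs(t[...,1])<.03)&(t[...,2]<0)&(t[...,2]>-.09)];print('grip tool',len(k),k.min(0) if len(k) else '',k.max(0) if len(k) else '')
g=ok&(abs(t[...,1])<.02)&(abs(t[...,2])<.015)&(abs(t[...,0])>.042)&(abs(t[...,0])<.085);q=t[g]
print('rod',len(q),[(s,np.round(np.median(q[q[:,0]*s>0],0),4),np.percentile(q[q[:,0]*s>0][:,0],[1,99]).round(3)) for s in(1,-1) if (q[:,0]*s>0).sum()>20])
E
python3 rail.py r1
```

```text
time: 7.05
tool_pos: [0.4816, 0.1108, 0.1725]
ee_rot: [0.22, 0.71, 0.638, 0.199]
wrist_force: [-0.1, 0.8, -2.0]
grip_width: 0.0166
finger_force: 59.6
face z= [ 0.00716271  0.00543653 -0.0214425 ] 11592
clip -0.137 13 px 272.0 221.0 y [-0.1308 -0.1288] x [0.017  0.018  0.0209] z [0.0106 0.0144]
clip -0.021 157 px 273.0 123.0 y [-0.0284 -0.0134] x [0.0131 0.0179 0.0219] z [0.0104 0.0172]
clip 0.041 402 px 260.0 59.0 y [0.0338 0.0474] x [-0.0139 -0.0025  0.0214] z [0.0096 0.0169]
grip tool 5028 [-0.0381105  -0.00877441 -0.0703484 ] [ 0.03814283  0.00871908 -0.01141252]
rod 1463 [(1, array([ 0.0591,  0.001 , -0.0074]), array([0.042, 0.075]))]
```

View pics/r1.png

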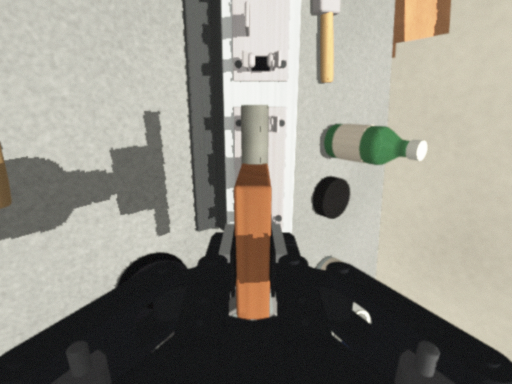

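The view shows the rod at (255,135), lined up with the rail. The short holder's clip is at (260,63), with arms at (248,60) and (272,60) and screws at (240,64) and (282,64). The clip positions along the rail match to 0.5 mm. What remains is the clip centre across the slope.

Run:
```python
from h import *
o,c=pickle.load(open('w_rail.pkl','rb'));P=cloud(c,o);L=(P-S0)@np.c_[xv,yv,n];ok=c['range_z']>0
for nm,y in(('short',.041),('long',-.021)):
    k=ok&(abs(L[...,1]-y)<.009)&(abs(L[...,0])<.03);q=L[k]
    for a in np.arange(-.028,.03,.002):
        s=q[(q[:,0]>=a)&(q[:,0]<a+.002)]
        if len(s):print(nm,round(a*1000+1),len(s),np.percentile(s[:,2]*1000,[10,50,90]).round(1))
# screws & arms by ray on face plane z=-.022 / clip z=.01
R,t=pose(c,o)
def onrail(uv,z):
    d=rays(c,uv)@R.T;l=(z-(t-S0)@n)/(d@n);X=t+d*l[:,None];return ((X-S0)@np.c_[xv,yv,n]*1000).round(1)
print(onrail([[240,64],[282,64]],-.022).tolist())
print(onrail([[224,60],[297,60],[231,60],[288,60]],-.022).tolist())
cv2.imwrite('pics/clip.png',cv2.resize(c['pixels'][30:150,210:310,::-1],(500,600),interpolation=2))
```

```text
short -27 35 [-24.2 -23.3 -22.3]
short -25 34 [-20.3 -19.5 -18.2]
short -23 25 [-20.  -19.1 -16.8]
short -21 31 [-20.  -17.3 -16. ]
short -19 36 [-19.8 -18.6 -16.3]
short -17 35 [-19.8 -18.9 -16.3]
short -15 14 [-19.9 -19.    5.9]
short -13 61 [-19.3  15.7  17. ]
short -11 40 [-19.4  11.8  14. ]
short -9 40 [-5.3  8.5  9.7]
short -7 41 [-20.    8.6   9.8]
short -5 40 [-18.1   9.   10.3]
short -3 38 [-14.    7.6   8.8]
short -1 36 [-18.4 -10.7  -9.6]
short 1 36 [-18.9 -10.8  -9.7]
short 3 34 [-16.2 -10.4  -9.3]
short 5 35 [-18.6 -10.4  -9.5]
short 7 30 [-19.1 -10.3  -9. ]
short 9 27 [-19.4 -11.   -9.5]
short 11 49 [-17.1  -9.7   7.9]
short 13 41 [-12.    8.6   9.7]
short 15 41 [-19.    8.7   9.8]
short 17 44 [-14.9   8.6   9.8]
short 19 52 [-3.5 11.5 13.6]
short 21 42 [-19.1  15.8  16.7]
short 23 27 [-19.9  15.3  16.7]
short 25 13 [-20.3 -19.3 -17.7]
short 27 35 [-19.8 -18.2 -15.9]
short 29 31 [-20.2 -17.5 -15.7]
long -27 28 [-24.3 -23.3 -22.6]
long -25 32 [-20.3 -19.5 -18.6]
long -23 21 [-19.8 -18.9 -16.9]
long -21 27 [-20.  -17.8 -16.3]
long -19 32 [-19.7 -18.7 -15.7]
long -11 43 [118.2 119.6 121.9]
long -9 85 [122.  123.1 124.2]
long -7 100 [124.4 125.4 126.3]
long -5 86 [125.  126.  126.9]
long -3 87 [125.9 126.5 127.5]
long -1 87 [125.6 126.6 127.4]
long 1 86 [125.4 126.1 127. ]
long 3 93 [123.9 125.  126.3]
long 5 85 [121.8 123.2 124.1]
long 7 40 [118.1 119.7 121.2]
long 13 17 [ 6.5  9.4 10.4]
long 15 32 [ 6.6  9.4 10.1]
long 17 35 [ 5.   8.9 10.1]
long 19 45 [10.  12.6 15. ]
long 21 36 [14.5 16.3 17.2]
long 23 3 [-19.4 -18.8   8.5]
long 25 13 [-19.9 -17.5 -16. ]
long 27 27 [-20.  -17.5 -15.3]
long 29 25 [-20.3 -19.1 -16.1]
[[-17.8, 41.1, -22.0], [28.0, 41.0, -22.0]]
[[-35.2, 45.3, -22.0], [44.2, 45.1, -22.0], [-27.5, 45.2, -22.0], [34.4, 45.1, -22.0]]
```

View pics/clip.png

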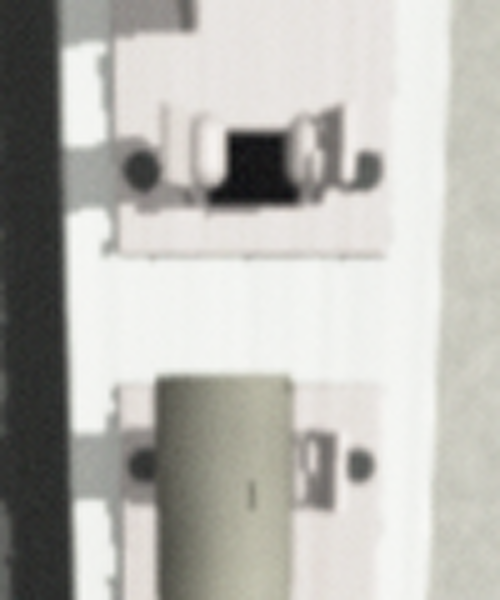

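Profiles across the slope put the clip centre at x=+5.1 mm in my rail frame (arms at −14/+24, screws at −17.8/+28). The rod is at x=−2.0, so about 7 mm of correction is needed. I'm checking the rod's direction as well.

```bash
cat > rod.py <<'E'
from h import *
import sys
o,c=pickle.load(open('w_rail.pkl','rb'));P=cloud(c,o);L=(P-S0)@np.c_[xv,yv,n]*1000;ok=c['range_z']>0
T=tool(o);print('tcp rail',((T[:3,3]-S0)@np.c_[xv,yv,n]*1000).round(1),'tool axes in rail\n',(np.c_[xv,yv,n].T@T[:3,:3]).round(4))
tz=((T[:3,3]-S0)@n)*1000;ty=((T[:3,3]-S0)@yv)*1000
m=orange(c)>0
rod=ok&~m&(abs(L[...,2]-tz-6)<5)&(L[...,1]>ty+25)&(L[...,1]<ty+80)&(abs(L[...,0])<25)
top=ok&m&(L[...,2]>tz+52)&(abs(L[...,1]-ty)<45)
for nm,k in(('rod',rod),('top',top)):
    q=L[k]
    for a in np.arange(ty-40,ty+80,8):
        s=q[(q[:,1]>=a)&(q[:,1]<a+8)]
        if len(s)>15:print(nm,round(a+4-ty),len(s),'x',np.percentile(s[:,0],[2,98]).round(1),'mid',np.mean(np.percentile(s[:,0],[2,98])).round(2),'ztop',np.percentile(s[:,2],90).round(1))
q=L[rod];print('rod end y-ty',np.percentile(q[:,1],99.5)-ty)
E
python3 rod.py
```

```text
tcp rail [ -3.5 -78.3 117.8] tool axes in rail
 [[ 9.0000e-04  1.0001e+00 -7.6000e-03]
 [ 1.0000e+00 -9.0000e-04  1.4000e-03]
 [ 1.3000e-03 -7.6000e-03 -1.0000e+00]]
rod 36 117 x [-10.3   6.3] mid -1.99 ztop 127.6
rod 44 322 x [-10.2   6.3] mid -1.98 ztop 126.9
rod 52 332 x [-10.1   6.1] mid -1.99 ztop 126.9
rod 60 352 x [-10.6   6.1] mid -2.29 ztop 126.9
rod 68 351 x [-10.6   6. ] mid -2.32 ztop 126.8
rod 76 136 x [-10.5   6.1] mid -2.22 ztop 126.7
top -36 213 x [-10.9   4.7] mid -3.07 ztop 179.3
top -28 388 x [-11.2   4.7] mid -3.27 ztop 179.4
top -20 420 x [-11.2   5.1] mid -3.01 ztop 179.4
top -12 434 x [-11.1   5.4] mid -2.83 ztop 179.5
top -4 466 x [-10.9   4.9] mid -3.02 ztop 179.5
top 4 477 x [-11.2   5.2] mid -3.0 ztop 179.5
top 12 542 x [-11.1   5.2] mid -2.96 ztop 179.5
top 20 543 x [-11.4   5. ] mid -3.18 ztop 179.5
top 28 553 x [-11.2   4.8] mid -3.18 ztop 179.5
top 36 569 x [-10.7   4.7] mid -2.97 ztop 179.3
rod end y-ty 74.71034187068443
```

```bash
python3 -m jog '0 0 0 -0.0005 0.008 0.03 0.005; 0 0 0 -0.0005 0.008 0.06 0.005; 0 0 0 -0.0005 0.008 0.075 0.005; 0 0 0 -0.0005 0.008 0.085 0.005; 0 0 0 -0.0005 0.008 0.085 0.005; 0 0 0 -0.0005 0.008 0.085 0.005'; python3 rail.py r2; python3 rod.py|egrep -v top
python3 - <<'E'
from h import *
o,c=pickle.load(open('w_rail.pkl','rb'));P=cloud(c,o);L=(P-S0)@np.c_[xv,yv,n]*1000;ok=c['range_z']>0
for y in(41,-21,117):
    k=ok&(abs(L[...,1]-y)<9)&(abs(L[...,0]-5)<25);q=L[k];print(y,[(round(a+.75,1),np.median(q[(q[:,0]>=a)&(q[:,0]<a+1.5)][:,2]).round(1)) for a in np.arange(-17,29,1.5) if ((q[:,0]>=a)&(q[:,0]<a+1.5)).sum()>5])
E
```

```text
time: 7.7
tool_pos: [0.5359, 0.1046, 0.1077]
ee_rot: [0.221, 0.71, 0.638, 0.199]
wrist_force: [0.6, -0.9, -3.4]
grip_width: 0.0171
finger_force: 59.6
face z= [ 0.00046387  0.00197773 -0.0214412 ] 16437
clip -0.021 514 px 249.0 129.0 y [-0.0286 -0.0134] x [-0.0141 -0.0066  0.0216] z [0.0117 0.0172]
clip 0.041 827 px 251.0 37.0 y [0.0341 0.0472] x [-0.014  -0.003   0.0212] z [0.0099 0.0169]
grip tool 5039 [-0.03755399 -0.0087142  -0.07005935] [ 0.0381029   0.00875076 -0.01091677]
rod 1463 [(1, array([ 0.0591,  0.001 , -0.0073]), array([0.042, 0.075]))]
tcp rail [  4.1 -78.8  33.3] tool axes in rail
 [[ 5.0000e-04  1.0001e+00 -6.9000e-03]
 [ 1.0000e+00 -5.0000e-04  1.4000e-03]
 [ 1.4000e-03 -6.9000e-03 -1.0000e+00]]
rod end y-ty 74.7206974163893
41 [(np.float64(-16.2), np.float64(-19.3)), (np.float64(-14.8), np.float64(-1.7)), (np.float64(-13.2), np.float64(15.8)), (np.float64(-11.8), np.float64(13.7)), (np.float64(-10.2), np.float64(11.0)), (np.float64(-8.8), np.float64(7.7)), (np.float64(-7.2), np.float64(8.2)), (np.float64(-5.8), np.float64(9.0)), (np.float64(-4.2), np.float64(8.6)),
[... 1171 characters left out ...]
loat64(38.9)), (np.float64(0.2), np.float64(40.4)), (np.float64(1.8), np.float64(41.1)), (np.float64(3.2), np.float64(41.6)), (np.float64(4.8), np.float64(42.2)), (np.float64(6.2), np.float64(42.0)), (np.float64(7.8), np.float64(41.4)), (np.float64(9.2), np.float64(41.3)), (np.float64(10.8), np.float64(40.3)), (np.float64(12.2), np.float64(39.0)), (np.float64(13.8), np.float64(35.6)), (np.float64(16.8), np.float64(8.8)), (np.float64(18.2), np.float64(11.1)), (np.float64(19.8), np.float64(14.2)), (np.float64(21.2), np.float64(16.4)), (np.float64(22.8), np.float64(15.6)), (np.float64(25.8), np.float64(-18.9)), (np.float64(27.2), np.float64(-17.0)), (np.float64(28.8), np.float64(-18.2))]
117 []
```

```bash
python3 -m jog '0 0 0 0 -0.001 0.01 0.005; 0 0 0 0 -0.001 0.02 0.005; 0 0 0 0 -0.001 0.025 0.005; 0 0 0 0 -0.001 0.03 0.005; 0 0 0 0 -0.001 0.033 0.005; 0 0 0 0 -0.001 0.033 0.005; 0 0 0 0 -0.001 0.033 0.005';python3 -m jog '0 0 0 0 0 0.001 0.005; 0 0 0 0 0 0.002 0.005; 0 0 0 0 0 0.002 0.005'; python3 -c "
from h import *
from workcell import r
T=tool(r.observe());print(((T[:3,3]-S0)@np.c_[xv,yv,n]*1000).round(1),r.observe()['wrist_force']@n)"
```

```text
time: 8.45
tool_pos: [0.5538, 0.1026, 0.0787]
ee_rot: [0.22, 0.71, 0.638, 0.199]
wrist_force: [7.3, 0.7, -12.8]
grip_width: 0.0172
finger_force: 58.5
time: 8.75
tool_pos: [0.5545, 0.1027, 0.0784]
ee_rot: [0.221, 0.71, 0.638, 0.2]
wrist_force: [-9.4, 0.7, 7.4]
grip_width: 0.0165
finger_force: 61.9
[  2.6 -78.7  -1.4] 11.48647697441987
```

Force along the face went from a pull (snapping in) to 11 N of push, at the expected seat depth. I'll press a bit more, then open and back off.

```bash
python3 -m jog '0 0 0 0 0 0.001 0.005; 0 0 0 0 0 0.001 0.005'; python3 -m jog '0 0 0 0 0 0 0.03; 0 0 0 0 0 -0.001 0.045; 0 0 0 0 0 -0.001 0.045; 0 0 0 0 0 -0.001 0.045; 0 0 0 0 0 -0.02 0.045; 0 0 0 0 0 -0.05 0.045; 0 0 0 0 0 -0.1 0.045; 0 0 0 0 0 -0.13 0.045; 0 0 0 0 0 -0.13 0.045'; python3 rail.py r3
python3 - <<'E'
from h import *
o,c=pickle.load(open('w_rail.pkl','rb'));P=cloud(c,o);L=(P-S0)@np.c_[xv,yv,n]*1000;ok=c['range_z']>0
m=ok&(orange(c)>0)&(abs(L[...,0])<40)&(abs(L[...,1]+79)<60);q=L[m];t=q[q[:,2]>np.percentile(q[:,2],95)-4]
print('grip top',np.percentile(t,[2,50,98],axis=0).round(1).tolist())
k=ok&(L[...,1]>-35)&(L[...,1]<0)&(abs(L[...,0]-4)<8)&(L[...,2]>0);print('rod top z',np.percentile(L[k][:,2],[50,90]),len(L[k]))
go(np.array([.504,-.2605,.2]),yaw(1.7),D)
E
```

```text
time: 8.95
tool_pos: [0.5549, 0.1027, 0.0783]
ee_rot: [0.221, 0.71, 0.638, 0.2]
wrist_force: [-18.6, 2.6, 18.6]
grip_width: 0.0169
finger_force: 64.1
time: 9.85
tool_pos: [0.4823, 0.1106, 0.1885]
ee_rot: [0.222, 0.709, 0.638, 0.202]
wrist_force: [0.4, 1.3, 0.2]
grip_width: 0.0455
finger_force: 0.0
face z= [ 0.00176098  0.00192374 -0.02119022] 12419
clip -0.137 342 px 250.0 224.0 y [-0.1497 -0.129 ] x [-0.0154  0.0038  0.0209] z [0.0091 0.0171]
clip -0.021 703 px 250.0 123.0 y [-0.033  -0.0084] x [-0.0142  0.0037  0.0208] z [0.0076 0.0168]
clip 0.041 357 px 249.0 62.0 y [0.0338 0.0473] x [-0.0139 -0.0032  0.021 ] z [0.0097 0.0167]
grip tool 0  
rod 0 []
grip top [[-5.8, -113.1, 58.1], [2.0, -75.9, 59.5], [9.7, -42.2, 60.9]]
rod top z [6.35399899 7.8395487 ] 427
turn [ 28.48 -25.07  79.49] shift [-0.3666  0.0579  0.0226] F [-0.5  0.  -0.1] t 9.9
```

View pics/r3.png

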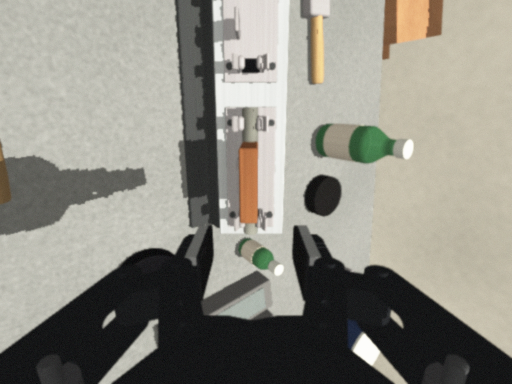

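The view shows the long hone in its clips (grip at (249,183), clips at (250,123) and (250,217)), seated at the expected height. Everything else is still standing. Now for the short hone.

```bash
python3 -m jog '28.5 -25.1 79.5 -0.366 0.058 0.023 0.045; 28.5 -25.1 79.5 -0.366 0.058 0.023 0.045; 28.5 -25.1 79.5 -0.366 0.058 0.023 0.045; 28.5 -25.1 79.5 -0.366 0.058 0.023 0.045; 28.5 -25.1 79.5 -0.366 0.058 0.023 0.045; 28.5 -25.1 79.5 -0.366 0.058 0.023 0.045; 28.5 -25.1 79.5 -0.366 0.058 0.023 0.045; 28.5 -25.1 79.5 -0.366 0.058 0.023 0.045; 28.5 -25.1 79.5 -0.366 0.058 0.023 0.045; 28.5 -25.1 79.5 -0.366 0.058 0.023 0.045; 28.5 -25.1 79.5 -0.366 0.058 0.023 0.045; 28.5 -25.1 79.5 -0.366 0.058 0.023 0.045; 28.5 -25.1 79.5 -0.366 0.058 0.023 0.045; 28.5 -25.1 79.5 -0.366 0.058 0.023 0.045; 28.5 -25.1 79.5 -0.366 0.058 0.023 0.045'
python3 - <<'E'
from h import *
from workcell import r
o=r.observe();c=r.camera('wrist')
m=orange(c);P=cloud(c,o)
for k in cv2.findContours(m,0,1)[0]:
    if cv2.contourArea(k)<100: continue
    mk=np.zeros_like(m);cv2.drawContours(mk,[k],-1,1,-1);Q=P[(mk>0)&(c['range_z']>0)]
    Q=Q[Q[:,2]>np.percentile(Q[:,2],95)-.004]
    print(cv2.minAreaRect(k)[0],cv2.minAreaRect(np.float32(Q[:,:2])*1000),Q[:,2].mean(),len(Q))
go([.504,-.2605,.01],yaw(1.7),D)
E
```

```text
time: 11.4
tool_pos: [0.5036, -0.2601, 0.1977]
ee_rot: [0.0, 1.0, 0.015, -0.002]
wrist_force: [0.6, 0.6, -0.6]
grip_width: 0.045
finger_force: 0.0
(255.0, 169.0) ((504.203857421875, -262.41119384765625), (42.49235916137695, 16.464969635009766), 1.4351624250411987) 0.07089198107615416 525
turn [ 0.05  0.25 -0.  ] shift [0.0012 0.0003 0.1879] F [ 0.1 -1.   0.3] t 11.45
```

```bash
python3 -m jog '0 0.2 0 0.001 0.001 0.05 0.045; 0 0.2 0 0.001 0.001 0.1 0.045; 0 0.2 0 0.001 0.001 0.13 0.045; 0 0.2 0 0.001 0.001 0.155 0.045; 0 0.2 0 0.001 0.001 0.175 0.045; 0 0.2 0 0.001 0.001 0.188 0.045; 0 0.2 0 0.001 0.001 0.188 0.045; 0 0.2 0 0.001 0.001 0.188 0.005; 0 0.2 0 0.001 0.001 0.188 0.005; 0 0.2 0 0.001 0.001 0.188 0.005; 0 0.2 0 0.001 0.001 0.188 0.005; 0 0.2 0 0.001 0.001 0.188 0.005; 0 0.2 0 0.001 0.001 0.188 0.005'
```

```text
time: 12.75
tool_pos: [0.5046, -0.262, 0.011]
ee_rot: [0.001, 1.0, 0.014, 0.0]
wrist_force: [-0.6, -1.3, 6.2]
grip_width: 0.0169
finger_force: 60.2
```

```bash
python3 -m jog '0 0 0 0 0 -0.015 0.005; 0 0 0 0 0 -0.03 0.005; 0 0 0 0 0 -0.05 0.005; 0 0 0 0 0 -0.09 0.005; 0 0 0 0 0 -0.14 0.005; 0 0 0 0 0 -0.19 0.005; 0 0 0 0 0 -0.22 0.005;0 0 0 0 0 -0.22 0.005'
python3 -c "
from h import *
go(S0+.079*yv+.1*n+.003*xv,yv,-n)"
```

```text
time: 13.55
tool_pos: [0.5055, -0.2621, 0.2346]
ee_rot: [0.003, 1.0, 0.015, 0.003]
wrist_force: [-0.0, -0.2, -0.2]
grip_width: 0.0166
finger_force: 59.4
turn [-28.26  25.03 -79.47] shift [ 0.0231 -0.5276  0.0704] F [-0.  -0.2 -0.2] t 13.55
```

```bash
python3 -m jog '-28.3 25 -79.5 0.023 -0.528 0.02 0.005; -28.3 25 -79.5 0.023 -0.528 0.02 0.005; -28.3 25 -79.5 0.023 -0.528 0.02 0.005; -28.3 25 -79.5 0.023 -0.528 0.02 0.005; -28.3 25 -79.5 0.023 -0.528 0.02 0.005; -28.3 25 -79.5 0.023 -0.528 0.02 0.005; -28.3 25 -79.5 0.023 -0.528 0.02 0.005; -28.3 25 -79.5 0.023 -0.528 0.02 0.005; -28.3 25 -79.5 0.023 -0.528 0.02 0.005; -28.3 25 -79.5 0.023 -0.528 0.02 0.005; -28.3 25 -79.5 0.023 -0.528 0.02 0.005; -28.3 25 -79.5 0.023 -0.528 0.02 0.005; -28.3 25 -79.5 0.023 -0.528 0.02 0.005; -28.3 25 -79.5 0.023 -0.528 0.04 0.005; -28.3 25 -79.5 0.023 -0.528 0.06 0.005; -28.3 25 -79.5 0.023 -0.528 0.07 0.005; -28.3 25 -79.5 0.023 -0.528 0.07 0.005'
cat > prof.py <<'E'
from h import *
o,c=pickle.load(open('w_rail.pkl','rb'));P=cloud(c,o);L=(P-S0)@np.c_[xv,yv,n]*1000;ok=c['range_z']>0
for y in(41,117):
    k=ok&(abs(L[...,1]-y)<8)&(abs(L[...,0]-4)<25);q=L[k];print(y,[(round(float(a+.75),1),float(np.median(q[(q[:,0]>=a)&(q[:,0]<a+1.5)][:,2]).round(1))) for a in np.arange(-17,29,1.5) if ((q[:,0]>=a)&(q[:,0]<a+1.5)).sum()>5])
for y in (-21,41,117):
    k=ok&(abs(L[...,1]-y)<15)&(abs(L[...,0]-4)<21)&(L[...,2]>5)&(L[...,2]<19);q=L[k]
    if len(q):print('clip y',y,np.percentile(q[:,1],[3,97]))
E
python3 rail.py r4;python3 rod.py;python3 prof.py
```

```text
time: 15.25
tool_pos: [0.5113, 0.2656, 0.1578]
ee_rot: [0.22, 0.711, 0.638, 0.198]
wrist_force: [0.4, -0.4, -0.4]
grip_width: 0.017
finger_force: 59.4
face z= [ 0.00503863 -0.01088745 -0.02091141] 7009
clip 0.041 69 px 273.0 216.0 y [0.0356 0.0479] x [0.0166 0.0194 0.0216] z [0.0125 0.0177]
clip 0.117 164 px 270.0 144.0 y [0.1107 0.1239] x [-0.0102  0.0174  0.0218] z [0.0098 0.0169]
grip tool 3365 [-0.02165979 -0.0086964  -0.07010491] [ 0.02254389  0.00871488 -0.0082657 ]
rod 497 [(1, array([ 0.0482,  0.0004, -0.0067]), array([0.042, 0.053]))]
tcp rail [-1.2 78.8 98.2] tool axes in rail
 [[ 2.0000e-03  1.0001e+00 -9.3000e-03]
 [ 1.0000e+00 -2.0000e-03  2.0000e-04]
 [ 1.0000e-04 -9.3000e-03 -1.0000e+00]]
rod 28 258 x [-8.8  7.4] mid -0.69 ztop 106.6
rod 36 308 x [-8.7  8. ] mid -0.33 ztop 106.6
rod 44 320 x [-8.5  8. ] mid -0.28 ztop 106.6
rod 52 223 x [-8.4  7.9] mid -0.28 ztop 106.5
top -20 265 x [-8.8  7.4] mid -0.69 ztop 159.3
top -12 444 x [-8.7  7.5] mid -0.61 ztop 159.3
top -4 446 x [-8.5  7.4] mid -0.58 ztop 159.3
top 4 481 x [-8.8  7.7] mid -0.56 ztop 159.3
top 12 531 x [-8.8  7.6] mid -0.59 ztop 159.3
top 20 575 x [-8.5  7.4] mid -0.52 ztop 159.0
rod end y-ty 52.85822003985817
41 [(16.8, -2.7), (18.2, 10.1), (19.8, 13.8), (21.2, 12.1), (22.8, -18.2), (24.2, -18.8), (25.8, -18.7), (27.2, -17.7), (28.8, -17.8)]
117 [(-16.2, -19.5), (-13.2, -18.2), (-11.8, -19.9), (-8.8, 100.0), (-7.2, 102.9), (-5.8, 104.6), (-4.2, 105.5), (-2.8, 105.7), (-1.2, 106.3), (0.2, 106.3), (1.8, 106.0), (3.2, 105.4), (4.8, 104.5), (6.2, 102.8), (7.8, 99.9), (10.8, -10.3), (12.2, 8.3), (13.8, 9.2), (15.2, 8.9), (16.8, 8.3), (18.2, 9.7), (19.8, 13.5), (21.2, 16.2), (22.8, -1.9), (25.8, -18.6), (27.2, -17.8), (28.8, -17.6)]
clip y 41 [35.74923527 47.95659351]
clip y 117 [110.53812554 123.86815169]
```

```bash
python3 -m jog '0 0 0 0 0.005 0.03 0.005; 0 0 0 0 0.005 0.05 0.005; 0 0 0 0 0.005 0.065 0.005; 0 0 0 0 0.005 0.065 0.005; 0 0 0 0 0.005 0.065 0.005'; python3 rail.py r5;python3 rod.py|grep -v top;python3 prof.py
```

```text
time: 15.8
tool_pos: [0.5531, 0.2628, 0.1097]
ee_rot: [0.22, 0.71, 0.638, 0.2]
wrist_force: [0.5, 0.4, -1.2]
grip_width: 0.0167
finger_force: 59.4
face z= [ 0.00047534 -0.02000136 -0.01983917] 8855
clip -0.021 816 px 250.0 306.0 y [-0.0334 -0.01  ] x [-0.0141  0.0029  0.0206] z [0.0074 0.0164]
clip 0.117 424 px 246.0 157.0 y [0.1106 0.1238] x [-0.014  -0.0064  0.0215] z [0.0113 0.0172]
grip tool 3350 [-0.02145685 -0.00867118 -0.06984579] [ 0.02232366  0.00874169 -0.0090506 ]
rod 498 [(1, array([ 0.0483,  0.0004, -0.0066]), array([0.042, 0.053]))]
tcp rail [ 5.5 80.4 34.8] tool axes in rail
 [[ 0.0024  1.0001 -0.0062]
 [ 1.     -0.0024  0.0023]
 [ 0.0023 -0.0062 -1.    ]]
rod end y-ty 52.83742141428115
41 []
117 [(-16.2, -19.4), (-14.8, 15.0), (-13.2, 16.0), (-11.8, 14.1), (-10.2, 11.1), (-8.8, 8.6), (-7.2, 8.8), (-5.8, 8.9), (-4.2, 9.0), (-2.8, 36.1), (-1.2, 39.0), (0.2, 40.7), (1.8, 41.9), (3.2, 42.3), (4.8, 42.7), (6.2, 43.2), (7.8, 43.0), (9.2, 42.5), (10.8, 41.9), (12.2, 40.6), (13.8, 39.2), (15.2, 36.2), (16.8, 8.7), (18.2, 10.9), (19.8, 14.0), (21.2, 16.1), (22.8, 15.1), (24.2, -19.1), (25.8, -17.2), (27.2, -19.3), (28.8, -16.8)]
clip y -21 [-34.04487661  -9.87741579]
clip y 117 [110.59604393 123.80192417]
```

```bash
python3 -m jog '0 0 0 -0.001 -0.002 0.01 0.005; 0 0 0 -0.001 -0.002 0.02 0.005; 0 0 0 -0.001 -0.002 0.025 0.005; 0 0 0 -0.001 -0.002 0.03 0.005; 0 0 0 -0.001 -0.002 0.033 0.005; 0 0 0 -0.001 -0.002 0.034 0.005; 0 0 0 -0.001 -0.002 0.034 0.005';python3 -m jog '0 0 0 0 0 0.001 0.005; 0 0 0 0 0 0.002 0.005; 0 0 0 0 0 0.002 0.005'; python3 -c "
from h import *
from workcell import r
T=tool(r.observe());print(((T[:3,3]-S0)@np.c_[xv,yv,n]*1000).round(1),r.observe()['wrist_force']@n)"
```

```text
time: 16.55
tool_pos: [0.5707, 0.2602, 0.0795]
ee_rot: [0.22, 0.71, 0.638, 0.2]
wrist_force: [5.3, 1.7, -2.7]
grip_width: 0.0167
finger_force: 58.9
time: 16.85
tool_pos: [0.5713, 0.2603, 0.0789]
ee_rot: [0.22, 0.71, 0.638, 0.201]
wrist_force: [-5.6, 0.6, 8.5]
grip_width: 0.0169
finger_force: 61.0
[ 2.9 79.9 -1. ] 10.217615305433013
```

Same signature as the first hone. A little more pressure, then release, back off and check.

```bash
python3 -m jog '0 0 0 0 0 0.001 0.005; 0 0 0 0 0 0.001 0.005'; python3 -m jog '0 0 0 0 0 0 0.03; 0 0 0 0 0 -0.001 0.045; 0 0 0 0 0 -0.001 0.045; 0 0 0 0 0 -0.001 0.045; 0 0 0 0 0 -0.02 0.045; 0 0 0 0 0 -0.05 0.045; 0 0 0 0 0 -0.1 0.045; 0 0 0 0 0 -0.15 0.045; 0 0 0 0 0 -0.15 0.045'
python3 - <<'E'
from h import *
from workcell import r
o=r.observe();c=r.camera('wrist');s=r.camera('side');P=cloud(c,o);L=(P-S0)@np.c_[xv,yv,n]*1000;ok=c['range_z']>0
for y,d,gl in((79,38,22),(-79,58,38)):
    q=L[ok&(orange(c)>0)&(abs(L[...,0])<40)&(abs(L[...,1]-y)<60)]
    if len(q):t=q[q[:,2]>np.percentile(q[:,2],95)-4];print('grip top',y,np.percentile(t,[2,50,98],axis=0).round(1).tolist())
    for e in(-1,1):
        k=ok&(abs(L[...,1]-y-e*d)<12)&(abs(L[...,0]-4)<4)&(L[...,2]>-5)&(L[...,2]<15);print(' rod top',y+e*d,len(L[k]),np.percentile(L[k][:,2],90) if k.sum() else '')
a=cv2.resize(s['pixels'][125:285,180:345],(396,384),interpolation=2)
cv2.imwrite('pics/end.png',cv2.resize(np.hstack([c['pixels'],a]),(800,338))[...,::-1])
E
```

```text
time: 17.05
tool_pos: [0.5714, 0.2604, 0.0788]
ee_rot: [0.221, 0.71, 0.638, 0.201]
wrist_force: [-15.3, -0.3, 18.8]
grip_width: 0.0168
finger_force: 62.9
time: 17.95
tool_pos: [0.4868, 0.27, 0.2069]
ee_rot: [0.221, 0.71, 0.637, 0.204]
wrist_force: [-0.6, 0.6, 0.0]
grip_width: 0.0449
finger_force: 0.0
grip top 79 [[-4.3, 60.3, 57.7], [3.2, 81.3, 59.4], [10.4, 100.9, 61.2]]
 rod top 41 52 7.7139227561776185
 rod top 117 140 7.865406968574183
grip top -79 [[-5.5, -91.6, 57.8], [2.0, -65.5, 59.6], [10.2, -41.3, 60.9]]
 rod top -137 0 
 rod top -21 95 8.052667042781138
```

View pics/end.png

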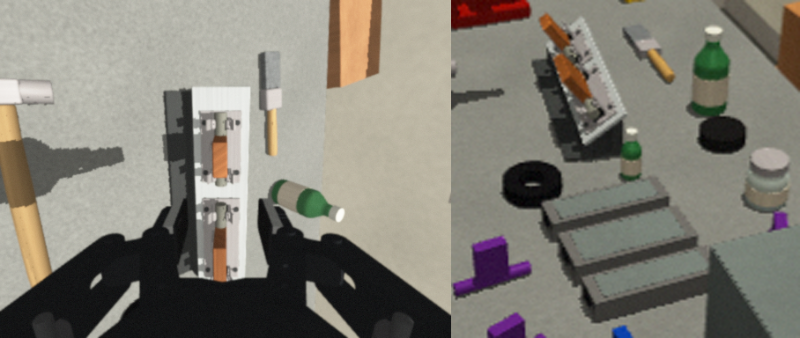

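Both hones are in their clips: short grip at (220,157) and long grip at (220,252). Both rods sit at the same depth at both ends. The cases are empty and the bench items stand where they were.

```bash
python3 -c "
from workcell import r
print(r.job_done())"
```

```text
the job is handed in; nothing more can be done
None
```

I clipped both hones into the rail, the longer in the wider pair and the shorter in the closer pair, both fully home with grips outwards; I left everything else on the bench in place and handed the job in at about 18 s on the robot's clock.

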